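# Put the microscope optics away in the dry box

### The arm

A 6-joint arm with a two-finger parallel gripper is mounted at the origin on the work surface. World frame = base frame: x ahead of the robot, y to its left, z up, the work surface at z = 0. Lengths are in m, angles in degrees, forces in N, time in s.
With the tool pointing down it reaches from about 0.375 to 0.9 m from the base axis. Payload 3.1 kg.
Tool frame: the origin (TCP) lies at the very end of the fingers, on their centre line; the grasp point (between the pads) lies 19 mm behind it; x points along the fingers, z is the direction in which the jaws open and shut, and the axes are right-handed (so a half turn about x gives the same grasp; the last joint's range is limited). The gripper opens to 87 mm and grips with 3 to 60 N. Pads are 19 mm wide; open, the fingers measure 117 mm over their backs; the gripper's body (75 mm by 190 mm) begins 51 mm behind the grasp point.
Start: joints at [-76.748, 30.224, 82.088, -0, 67.689, -10.227], TCP at [0.249, -0.573, 0.223] pointing down, gripper open.
Joint ranges: [-176.69, 176.69], [-43.24, 126.21], [12.49, 139.97], [-82, 262], [0, 151.66], [-163.58, 163.58]. Speed limits (degrees/s): [159.86, 159.86, 180, 180, 180, 180].

### API

Orientations are given as a 3x3 rotation matrix whose columns are the frame's x, y, z axes.
In Python, from rig import bot gives the robot as it stands.
- The arm moves only by the tool send_rows, never from a script. Its arguments are lists of equal length, an entry for each row: "fingers": the opening, from 0 (shut) to 1 (fully open); "dp": the shift along the world's x, y, z in mm, a list of three; "turn": the turn, a rotation vector about the world's x, y, z in rad, a list of three. In form: {"fingers": [fingers, ...], "dp": [[tx, ty, tz], ...], "turn": [[rx, ry, rz], ...]}. A call has 1 to 10 rows; each row is the pose to reach, as a shift and turn from the pose measured when the call began; what a row does not reach only later rows make up. A row lasts 1/12 s, in which the tool goes at most 41.7 mm and 7.16 degrees, less where a joint would pass 70% of its speed; a pose out of reach is approached as far as the arm can. A call with a gripper value outside its range is refused whole. The fingers move at their own pace and stop on an object; the grip force is fixed at half the most. Time passes only in rows, so rows that repeat a pose let the fingers close. It gives the time, the measured TCP pose, the force and the opening at its end, in the units of the state.
- bot.read_state(): the state, without advancing time (a new reading comes with each control period).
- bot.capture(name): name is "side" or "top"; returns a dict with "img" (400x640x3 uint8, blue, green, red), "z_map" (400x640 float32, m along the optical axis (not along the pixel's ray), 0 where there is no reading), "mtx" (3x3 intrinsics, pixels), "k1" (the pictures are not rectified: a ray, as slopes to the right and down, at radius r is drawn at 1 + k1 r^2 times it, then the intrinsics apply), "origin" and "orientation" of the camera in the world. Camera axes: x right, y up, looking along -z (the intrinsics and any distortion apply to the point x, -y, -z); pixel columns grow to the right and rows downward; lengths in m; the calibration is good to about 2 mm. A picture is of the moment at which its call begins.
- bot.hand_in(): hands the job in, once; it reports no verdict.
The state is a dict: "time_s": time; "joint_positions": joint angles; "qvel": joint speeds; "tau": joint torques, N m; "position": TCP position; "tcp_rot": TCP orientation; "force": force on the tool from outside, world axes, zero at the start; "moment": the same for the moment, N m; "opening": opening from 0.0 (shut) to 1.0 (fully open).
Only numpy, scipy, OpenCV 4.12 (cv2) and the standard library are available. Lean on these libraries where they do the work, as an engineer would, in place of code of your own. Each camera call takes 0.05 s, during which the arm holds its last target.

### The job

Put the camera tube and the desiccant cartridge away in the open dry box: the tube upright in the wide bay beside the canister, the cartridge upright in the narrow bay, both set down gently, not dropped. Then lower the lid gently until it is fully shut, without letting it slam, and finally tip the clip up until it snaps over the lid. Leave everything else, on the bench and in the box, where it stands.

Things in the scene. Friction and masses are not known exactly. Their poses are not given: they have to be found in the camera images.
- drybox: Dry box: fixed open grey box 160 (x) by 234 (y) by 105 mm high, walls 5 mm, inner floor 8 mm above the bench; hygrometer and clip on its front, white lid hinged at its back. Origin: centre of its underside; x points from front (clip) to back (hinge), z up. Outside rim flange 8 mm wide, z 95-105 mm. A 4 mm partition along x at y -32 mm, up to z 68 mm, parts its two bays.
- wide_bay (a point): Centre of the wide bay's floor (x 0, y +41, z 8 mm in the dry box's frame); axes as the dry box. The bay is 150 mm (x) by 142 mm (y), 97 mm deep. The canister stands in its back half (x +36 to +46, y +20 to +80 mm in the dry box's frame); the front half is free.
- narrow_bay (a point): Centre of the narrow bay's floor (in the dry box's frame x 0, y -73 mm, z 8 mm); axes as the dry box. The bay measures 150 mm (x) by 78 mm (y), 97 mm deep, and is empty; the cartridge goes in with its length along the box's x.
- lid (a joint): Opening angle of the lid in rad: 0 fully shut, 1.57 upright, 1.9 at its stop leaning back; starts between 1.42 and 1.65. The hinge is stiff (friction about 0.36 N m, so it stays where it is left); about 3 N at the free edge moves it. Upright, its free edge stands 285 mm above the bench, higher than the box and in the way of low moves from the left.
- lid_hinge (a point): Middle of the lid's hinge line, at x +88 mm, z 107 mm in the dry box's frame; the line runs along the box's y. The axes turn with the lid: x points from the free edge to the hinge, y along the hinge line, z out of the outer (top) face.
- lid_edge (a point): Middle of the lid's free edge, 178 mm from the hinge line, half-way through its thickness. The lid is a white plate 252 mm wide: inner face in the plane of the hinge line, outer face 12 mm outwards of it, and a raised panel (21 to 151 mm from the hinge, 198 mm wide) 18 mm outwards. Shut, the panel's top is 125 mm above the bench.
- clip (a joint): Angle of the clip in rad: 0 upright against the box, hooked over the lid's edge (snapped); 0.45 leaning outwards at its open stop, where it starts. An over-centre spring drives it away from its snap point at 0.225: above that it springs back out to 0.45, below it springs shut to 0. About 3 N, pushed level towards the box at the lip, starts it moving.
- clip_pivot (a point): Middle of the clip's hinge pin, at x -96 mm, y 0, z 52 mm in the dry box's frame; the pin runs along the box's y. The axes turn with the clip: z points from the pin to its hook and lip.
- clip_lip (a point): Middle of the outer edge of the clip's thumb lip. The clip is a black plate 60 mm wide (y), 5 mm thick, 75 mm high from its pin, with a hook towards the box and a lip outwards; shut, the lip's edge is 9 mm outwards of the pin and 72.5 mm above it. Open, the lip is outermost: 136 mm in front of the box's centre, 113 mm above the bench, with free room in front of and below it.
- tube_mid (a point): Centre of the camera tube, half-way up (46 mm above its foot), z along its axis. A loose microscope camera adapter standing upright on its foot flange: a round black body 38 mm in diameter with thin bright rings, 92 mm high in all, on an aluminium flange 50 mm in diameter and 8 mm high; about 0.2 kg.
- cartridge_mid (a point): Centre of the desiccant cartridge, half-way up (45 mm above its underside); x along its length, y across its thickness, z up. A loose white slotted plastic box standing upright: 100 mm long, 34 mm thick, 62 mm high, with a solid grip tab on its top, centred, 56 mm long, 14 mm thick and 28 mm high (62 to 90 mm above the underside); about 0.16 kg.
- tube: The camera tube as a whole; origin at the centre of its foot.
- cartridge: The desiccant cartridge as a whole; origin at the centre of its underside.
- canister: Bystander: a loose objective canister, grey with a black cap, 44 mm in diameter, 62 mm high, standing in the back half of the wide bay. Origin: centre of its underside.
- oil_bottle: Bystander: amber bottle 34 mm in diameter, 75 mm high, left of and behind the box. Origin: centre of its underside.
- dishes: Bystander: stack of three clear dishes 90 mm in diameter, 45 mm high, right of and behind the box. Origin: centre of its underside.
- blower: Bystander: black rubber blower bulb 60 mm in diameter, 105 mm high with its nozzle up, on the right. Origin: centre of its underside.
- wash_bottle: Bystander: white plastic bottle 66 mm in diameter, 160 mm high, on the right. Origin: centre of its underside.
- slide_tray: Bystander: flat aluminium tray with glass slides, 100 by 200 mm, 10 mm high, on the left. Origin: centre of its underside.
- counter: Bystander: round steel hand counter 52 mm in diameter, 34 mm high, behind the box. Origin: centre of its underside.
Not all that is in view belongs to the job. What is shaped like the tube but purple or red is not meant.

How it is judged (in metres and radians):
On the way, in this order (a step that is already met when the one before it is completed fails the run):
1. the tube stands upright in the wide bay and the cartridge upright in the narrow bay, both let go, the lid still open (x of tube_mid in the frame of drybox between -0.075 and 0.075 m and y of tube_mid in the frame of drybox between -0.03 and 0.112 m and z of tube_mid in the frame of drybox between 0.046 and 0.062 m and angle between each of tube_mid, cartridge_mid's own z axis and vertical below 0.15 rad and x of cartridge_mid in the frame of drybox between -0.075 and 0.075 m and y of cartridge_mid in the frame of drybox between -0.112 and -0.034 m and z of cartridge_mid in the frame of drybox between 0.045 and 0.061 m and contact force between the fingers and tube below 0.1 N and contact force between the fingers and cartridge below 0.1 N and value of joint lid above 0.5 rad), for 0.2 s.
2. the lid is fully shut (value of joint lid below 0.03 rad), for 0.2 s.
3. the clip has snapped over the shut lid (value of joint lid below 0.03 rad and value of joint clip below 0.08 rad), for 0.2 s.
At the end, for the whole second after the job is handed in: Tube upright (0.15 rad) on the wide bay's floor and cartridge upright (0.15 rad) on the narrow bay's floor, both let go and at rest; canister upright; lid shut to within 0.03 rad (5 mm at its free edge); clip snapped shut to within 0.08 rad (all of step 3 and x of tube_mid in the frame of drybox between -0.075 and 0.075 m and y of tube_mid in the frame of drybox between -0.03 and 0.112 m and z of tube_mid in the frame of drybox between 0.046 and 0.062 m and angle between each of tube_mid, cartridge_mid, canister's own z axis and vertical below 0.15 rad and x of cartridge_mid in the frame of drybox between -0.075 and 0.075 m and y of cartridge_mid in the frame of drybox between -0.112 and -0.034 m and z of cartridge_mid in the frame of drybox between 0.045 and 0.061 m and contact force between the fingers and tube below 0.1 N and contact force between the fingers and cartridge below 0.1 N and linear speed of each of tube, cartridge below 0.02 m/s); the robot touches nothing.
It fails at once if a bystander is shifted by more than 30 mm or the canister in the box is tipped over (distance of any of canister, oil_bottle, dishes, blower, wash_bottle, slide_tray, counter from where it was at the start of the episode above 0.03 m or angle between canister's own z axis and vertical above 0.5 rad).
It fails at once if the tube or the cartridge is dropped (out of the fingers and faster than 0.6 m/s, a fall of about 20 mm) ((contact force between the fingers and tube below 0.05 N and linear speed of tube above 0.6 m/s) or (contact force between the fingers and cartridge below 0.05 N and linear speed of cartridge above 0.6 m/s)).
It fails at once if the lid slams (faster than 2.5 rad/s, 0.45 m/s at its free edge, over the last 0.3 rad) (value of joint lid below 0.3 rad and velocity of joint lid below -2.5 rad/s).
It also fails if it takes over 72 s, if anything falls off the work surface, if the arm or the gripper's body presses on something with over 40 N, if the wrist force passes 120 N, or if a joint passes its speed limit or range.

## Working session

There is one attempt and no reset: what is moved stays moved. The work goes in short steps, Python scripts to look and compute and a tool call to move; the robot and the scene stay as the last step left them, time stands still between calls to the robot, and variables do not carry over. Pictures are saved under pics/ and viewed, and the job is handed in when it is done.

Besides the shell and the picture viewer there is one more tool, called after "Emit:" as name(argument=value, ...) on one line, values as JSON. send_rows: Moves the arm, as the interface text tells. Its arguments: {"type":"object","properties":{"fingers":{"type":"array","items":{"type":"number"}},"dp":{"type":"array","items":{"type":"array","items":{"type":"number"}}},"turn":{"type":"array","items":{"type":"array","items":{"type":"number"}}}},"required":["fingers","dp","turn"]}

```bash
ls; mkdir -p pics; cat > h.py <<'E'
import numpy as np, cv2, pickle
from rig import bot
def cap(n,f):
    c=bot.capture(n); cv2.imwrite(f'pics/{f}.png',c['img']); pickle.dump(c,open(f'{f}.pkl','wb')); return c
def cloud(c):
    K=c['mtx'];h,w=c['z_map'].shape
    u,v=np.meshgrid(np.arange(w),np.arange(h))
    return np.dstack(pts(c,u.ravel(),v.ravel(),c['z_map'].ravel()).T).reshape(h,w,3)
def rays(c,u,v):
    K=np.array(c['mtx']);x=(np.asarray(u,float)-K[0,2])/K[0,0];y=(np.asarray(v,float)-K[1,2])/K[1,1]
    d=cv2.undistortPoints(np.dstack([np.ravel(u),np.ravel(v)]).astype(float).reshape(-1,1,2),K,np.array([c['k1'],0,0,0.]))[:,0]
    return d
def pts(c,u,v,z):
    d=rays(c,u,v);z=np.ravel(z)
    P=np.c_[d[:,0]*z,-d[:,1]*z,-z]
    return P@np.array(c['orientation']).T+np.array(c['origin'])
def plane(c,u,v,zw):
    d=rays(c,u,v);D=np.c_[d[:,0],-d[:,1],-np.ones(len(d))]@np.array(c['orientation']).T
    o=np.array(c['origin']);t=(zw-o[2])/D[:,2];return o+D*t[:,None]
E
python3 - <<'E'
from h import *
for n in('side','top'):
    c=cap(n,n+'0'); print(n,c['k1'],c['mtx'],c['origin'],c['orientation'])
s=bot.read_state();print(s)
E
```

```text
pics
side 0.003899501019528251 [[451.02162302   0.         326.23099488]
 [  0.         451.02162302 199.63130014]
 [  0.           0.           1.        ]] [-0.50642895 -0.07293571  1.26747365] [[ 0.09277513  0.71994408 -0.68780324]
 [-0.99566631  0.07154383 -0.05941455]
 [ 0.00643292  0.69033471  0.72346155]]
top -0.059506972349442515 [[370.28801906   0.         316.07852253]
 [  0.         370.28801906 200.02502116]
 [  0.           0.           1.        ]] [0.52802258 0.03512269 1.3497491 ] [[ 0.01078612  0.99734599 -0.0720044 ]
 [-0.99994126  0.01068121 -0.00184198]
 [-0.001068    0.07202004  0.99740261]]
{'time_s': 0.1, 'joint_positions': array([-7.67494877e+01,  3.02739031e+01,  8.21487467e+01, -1.23751169e-03,
        6.76876995e+01, -1.02292254e+01]), 'qvel': array([ 0.00942474, -0.1960245 , -0.23615047,  0.03148932,  0.0407869 ,
       -0.01441904]), 'tau': array([-1.73266653e-04, -4.40985274e+01, -1.77151072e+01,  6.35399180e-02,
        5.33791620e-02, -4.36020287e-05]), 'position': array([ 0.24886648, -0.57260846,  0.2216683 ]), 'tcp_rot': array([[-4.60896715e-04,  9.17197832e-01,  3.98431833e-01],
       [ 1.87010395e-03,  3.98431969e-01, -9.17195982e-01],
       [-9.99998145e-01,  3.22376329e-04, -1.89889127e-03]]), 'force': array([ 0.83628245,  0.51808567, -0.06411739]), 'moment': array([ 0.04099927, -0.00034856,  0.01382841]), 'opening': 1.0000089220826187}
```

View pics/side0.png

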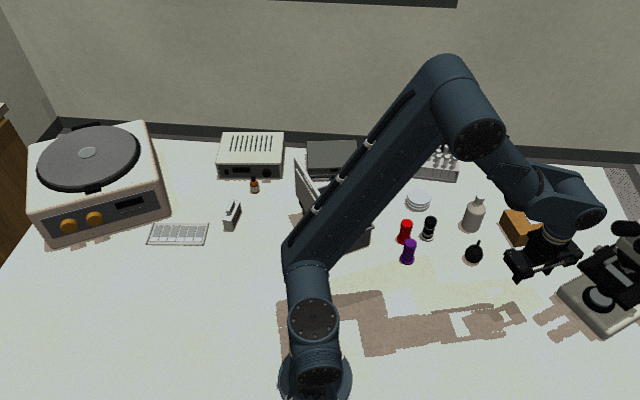

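View pics/top0.png

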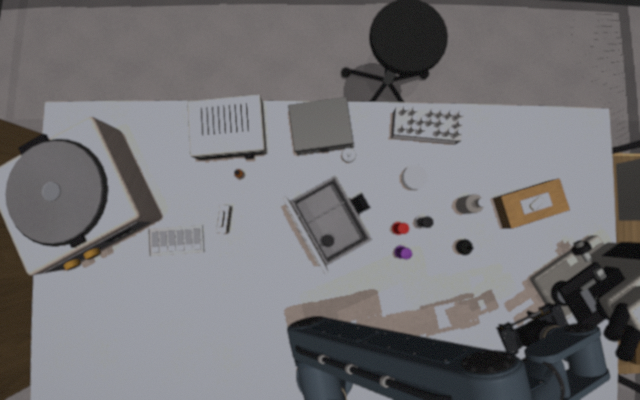

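```bash
python3 - <<'E'
from h import *
a=cv2.imread('pics/top0.png')
x=cv2.resize(a[150:280,200:450],None,fx=3.2,fy=3.2,interpolation=cv2.INTER_CUBIC);cv2.imwrite('pics/c1.png',x)
b=cv2.imread('pics/side0.png')
x=cv2.resize(b[180:280,380:500],None,fx=4,fy=4,interpolation=cv2.INTER_CUBIC);y=cv2.resize(b[180:280,200:280],None,fx=4,fy=4,interpolation=cv2.INTER_CUBIC);cv2.imwrite('pics/c2.png',np.hstack([x,y]))
c=pickle.load(open('top0.pkl','rb'))
C=cloud(c)
for u,v in[(425,222),(401,228),(403,252),(223,219),(215,235),(226,206),(328,240),(360,202),(337,190),(312,195),(350,215),(390,300)]: print(u,v,C[v,u].round(3),a[v,u])
E
```

```text
425 222 [ 0.548 -0.335  0.09 ] [43 43 43]
401 228 [ 0.527 -0.252  0.093] [ 45  47 156]
403 252 [ 0.446 -0.259  0.092] [142  66 120]
223 219 [0.551 0.358 0.075] [84 85 86]
215 235 [0.494 0.404 0.003] [164 156 154]
226 206 [0.597 0.353 0.059] [159 154 150]
328 240 [ 0.483 -0.005  0.07 ] [45 42 44]
360 202 [ 0.613 -0.112  0.096] [22 24 19]
337 190 [ 0.66  -0.037  0.033] [51 49 51]
312 195 [0.642 0.052 0.025] [91 89 92]
350 215 [ 0.572 -0.086  0.01 ] [64 62 65]
390 300 [ 0.266 -0.234 -0.003] [164 157 154]
```

View pics/c1.png

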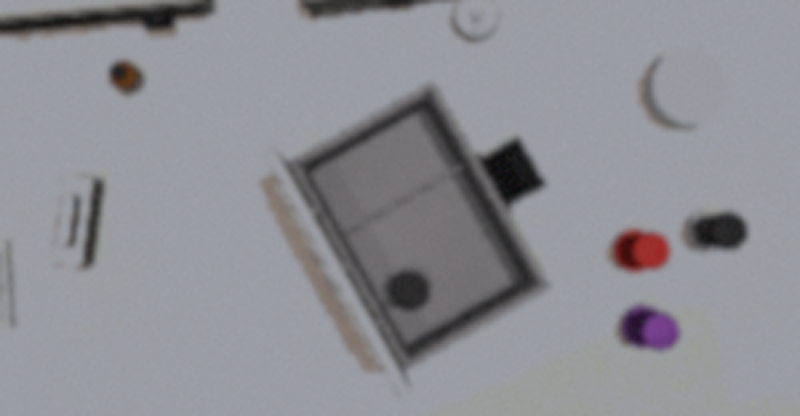

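View pics/c2.png

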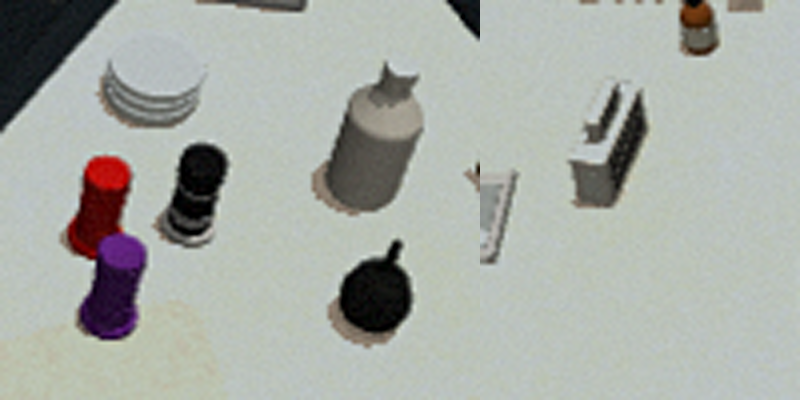

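```bash
cat > m.py <<'E'
from h import *
c=pickle.load(open('top0.pkl','rb'));s=pickle.load(open('side0.pkl','rb'))
C=cloud(c)
def sel(x0,x1,y0,y1,z0,z1,C=C):
    return (C[...,0]>x0)&(C[...,0]<x1)&(C[...,1]>y0)&(C[...,1]<y1)&(C[...,2]>z0)&(C[...,2]<z1)
def rect(P): 
    return cv2.minAreaRect((P[:,:2]*1000).astype(np.float32))
CS=cloud(s)
for nm,X,cc in(('top',C,c),('side',CS,s)):
    m=sel(.50,.59,-.37,-.29,.08,.11,X);P=X[m];print(nm,'tube',m.sum(),np.median(P[:,2]),P.mean(0).round(4),cv2.minEnclosingCircle((P[:,:2]*1000).astype(np.float32)))
    m=sel(.48,.65,.3,.42,.078,.11,X);P=X[m];print('tab',m.sum(),P.mean(0).round(4),np.median(P[:,2]),rect(P))
    m=sel(.48,.65,.3,.42,.05,.11,X);P=X[m];print('cart',m.sum(),rect(P))
    m=sel(.35,.8,-.2,.15,.097,.113,X);P=X[m];print('rim',m.sum(),np.median(P[:,2]),rect(P))
    m=sel(.35,.8,-.2,.25,.14,.35,X);P=X[m]
    if len(P): print('lid',m.sum(),P.min(0),P.max(0))
    m=sel(.2,.85,-.6,.7,-.02,.02,X);print('bench',np.median(X[m][:,2]))
m=sel(.35,.8,-.2,.15,.097,.113);np.save('rim.npy',C[m])
cv2.imwrite('pics/rim.png',cv2.resize((m*255).astype(np.uint8)[150:280,250:400],None,fx=4,fy=4))
E
python3 m.py
```

```text
top tube 120 0.09089354384792969 [ 0.5506 -0.3425  0.0907] ((550.1773071289062, -343.0820617675781), 20.705764770507812)
tab 80 [0.5548 0.3635 0.0874] 0.08836066993310887 ((554.4617309570312, 365.0755615234375), (15.645623207092285, 55.91846466064453), 83.75318908691406)
cart 282 ((552.824462890625, 364.7037048339844), (36.2506103515625, 95.9988784790039), 85.43955993652344)
rim 927 0.10435557077695856 ((563.8895263671875, -33.25410461425781), (247.37075805664062, 223.82394409179688), 30.349626541137695)
lid 560 [3.96316794e-01 3.85534089e-04 1.44369574e-01] [0.61312214 0.13307493 0.28948776]
bench -0.0003760557414617116
side tube 105 0.09237159602445888 [ 0.5467 -0.3441  0.0917] ((547.5308837890625, -345.22674560546875), 21.498931884765625)
tab 66 [0.5504 0.3614 0.0882] 0.08855944188092002 ((553.0761108398438, 362.4651184082031), (15.845691680908203, 58.28840255737305), 85.16712951660156)
cart 248 ((553.3086547851562, 361.61322021484375), (35.664459228515625, 102.93177032470703), 83.47946166992188)
rim 84 0.10563189133468798 ((535.9138793945312, -10.58489990234375), (267.7795715332031, 142.69696044921875), 45.77984619140625)
lid 730 [0.44033634 0.02879703 0.14036221] [0.61873644 0.13465843 0.29502503]
bench 0.0012094727952669526
```

View pics/rim.png

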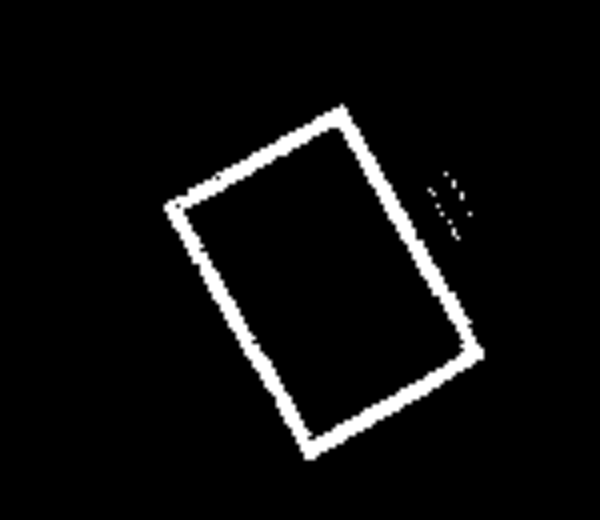

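```bash
cat >> m.py <<'E'
print('----')
m=sel(.35,.8,-.2,.15,.097,.113).astype(np.uint8)
n,l,st,_=cv2.connectedComponentsWithStats(m);k=1+st[1:,4].argmax();m=l==k
print(rect(C[m]))
# pixel-contour version: outer contour cast on z=.105
cn=max(cv2.findContours(m.astype(np.uint8),cv2.RETR_EXTERNAL,cv2.CHAIN_APPROX_NONE)[0],key=len)[:,0]
print('ray',rect(plane(c,cn[:,0],cn[:,1],.105)))
(bx,by),sz,an=rect(C[m])
yaw=np.deg2rad(an+90); print('yaw',np.rad2deg(yaw))
R=np.array([[np.cos(yaw),-np.sin(yaw)],[np.sin(yaw),np.cos(yaw)]]);o=np.array([bx,by])/1000
def inbox(P): return np.c_[(P[:,:2]-o)@R,P[:,2]]
for nm,X in(('top',C),('side',CS)):
    B=inbox(X.reshape(-1,3))
    q=(np.abs(B[:,1])<.12)&(B[:,2]>.15)&(B[:,2]<.32)&(B[:,0]>.03)&(B[:,0]<.25)
    L=B[q];L=np.c_[L[:,0]-.088,L[:,2]-.107];
    print('lid angs',len(L),np.percentile(np.arctan2(L[:,1],-L[:,0]),[5,25,50,75,95]).round(3),np.hypot(*L.T).max(), B[q][:,1].min(),B[q][:,1].max())
    q=(np.abs(B[:,1]-.04)<.075)&(np.abs(B[:,0])<.07)&(B[:,2]>.058)&(B[:,2]<.09);print('canister',q.sum(),B[q].mean(0).round(4))
    q=(np.abs(B[:,1])<.04)&(B[:,0]<-.098)&(B[:,0]>-.16)&(B[:,2]>.05);print('clip',q.sum(),B[q].min(0).round(3),B[q].max(0).round(3),B[q].mean(0))
for p in [(-.03,.041),(0,-.073),(-.1,0),(-.136,0),(0,.041),(.0,0)]: print(p,(o+R@np.array(p)).round(4))
print(R)
E
python3 m.py|sed -n '/----/,$p'
```

```text
----
((552.0394287109375, -12.977081298828125), (247.66481018066406, 176.69696044921875), 30.634620666503906)
ray ((551.8087158203125, -13.020751953125), (246.93504333496094, 176.33966064453125), 30.49849510192871)
yaw 120.6346206665039
lid angs 539 [1.56  1.574 1.599 1.625 1.673] 0.1825152426137309 -0.11988183946759749 0.11969278301929953
canister 202 [0.0243 0.0443 0.0694]
clip 233 [-0.136 -0.032  0.057] [-0.098  0.033  0.13 ] [-0.11555609  0.00260049  0.10011652]
lid angs 689 [1.573 1.619 1.663 1.712 1.824] 0.18815068830756002 -0.11962536424123875 0.07216757447787239
canister 7 [-0.0532  0.1143  0.0631]Traceback (most recent call last):
  File "m.py", line 36, in <module>
    q=(np.abs(B[:,1])<.04)&(B[:,0]<-.098)&(B[:,0]>-.16)&(B[:,2]>.05);print('clip',q.sum(),B[q].min(0).round(3),B[q].max(0).round(3),B[q].mean(0))
                                                                                          ~~~~~~~~^^^
    return umr_minimum(a, axis, None, out, keepdims, initial, where)
ValueError: zero-size array to reduction operation minimum which has no identity
```

Candidates for the tube in the top view are black (425,222), red (401,228) and purple (403,252). The enlarged crop shows only the black one has bright rings and an aluminium foot, so it is the tube. The cartridge is the white tabbed box at (223,219), the canister is in the wide bay at (328,240), and the clip is at (360,202).

Emit:
send_rows(fingers=[1,1,1,1,1,1,1,1,1,1], dp=[[300,229,0],[300,229,0],[300,229,0],[300,229,0],[300,229,0],[300,229,0],[300,229,0],[300,229,0],[300,229,0],[300,229,0]], turn=[[0,0,1.1],[0,0,1.1],[0,0,1.1],[0,0,1.1],[0,0,1.1],[0,0,1.1],[0,0,1.1],[0,0,1.1],[0,0,1.1],[0,0,1.1]])

```text
time_s: 0.93
position: [0.554, -0.338, 0.2212]
tcp_rot: [[0.001, 0.052, 0.999], [0.003, 0.999, -0.052], [-1.0, 0.003, 0.001]]
force: [0.8, 0.3, -0.5]
opening: 1.002
```

Emit:
send_rows(fingers=[1,1,1,1,1,1,1], dp=[[-5,-6,0],[-5,-6,0],[-5,-6,-30],[-5,-6,-60],[-5,-6,-90],[-5,-6,-100],[-5,-6,-100]], turn=[[0,0,0.586],[0,0,0.586],[0,0,0.586],[0,0,0.586],[0,0,0.586],[0,0,0.586],[0,0,0.586]])

```text
time_s: 1.52
position: [0.5467, -0.3424, 0.1176]
tcp_rot: [[-0.007, -0.507, 0.862], [0.009, 0.862, 0.507], [-1.0, 0.011, -0.002]]
force: [0.4, 0.1, 1.1]
opening: 0.998
```

```bash
python3 - <<'E'
from h import *
a=cap('side','s1')['img'];b=cap('top','t1')['img']
cv2.imwrite('pics/v1.png',np.vstack([cv2.resize(a[100:300,350:550],None,fx=2,fy=2),])); cv2.imwrite('pics/v2.png',cv2.resize(np.hstack([a[100:300,330:530],b[130:330,310:510]]),None,fx=2,fy=2))
print(bot.read_state()['position'])
E
```

```text
[ 0.54924473 -0.34445618  0.12160934]
```

View pics/v2.png

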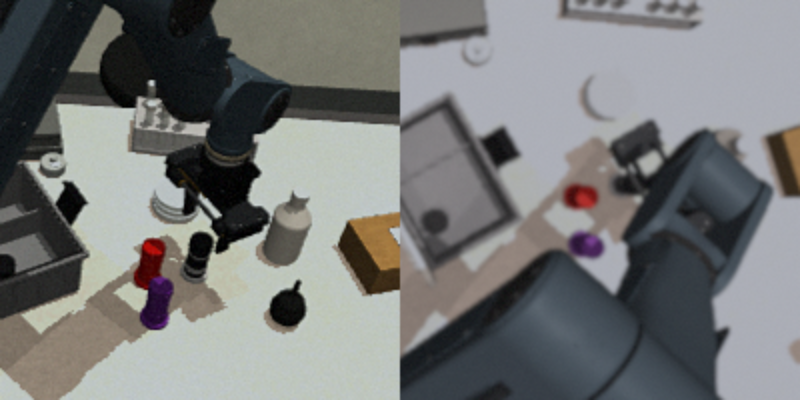

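The side view shows the open jaws above the black tube (crop 200,243), with red and purple clear. I'll descend and grip.

Emit:
send_rows(fingers=[1,1,1,1,0,0,0,0,0,0], dp=[[0,0,-30],[0,0,-55],[0,0,-65],[0,0,-65],[0,0,-65],[0,0,-65],[0,0,-65],[0,0,-65],[0,0,-65],[0,0,-65]], turn=[[0,0,0],[0,0,0],[0,0,0],[0,0,0],[0,0,0],[0,0,0],[0,0,0],[0,0,0],[0,0,0],[0,0,0]])

```text
time_s: 2.45
position: [0.5495, -0.3447, 0.0573]
tcp_rot: [[0.0, -0.507, 0.862], [0.002, 0.862, 0.507], [-1.0, 0.002, 0.001]]
force: [0.1, -0.7, 0.2]
opening: 0.63
```

Emit:
send_rows(fingers=[0,0,0,0,0,0,0,0,0,0], dp=[[0,0,0],[0,0,0],[0,0,0],[0,0,0],[0,0,20],[0,0,45],[0,0,80],[0,0,110],[0,0,130],[0,0,140]], turn=[[0,0,0],[0,0,0],[0,0,0],[0,0,0],[0,0,0],[0,0,0],[0,0,0],[0,0,0],[0,0,0],[0,0,0]])

```text
time_s: 3.28
position: [0.5505, -0.3455, 0.2003]
tcp_rot: [[0.004, -0.507, 0.862], [-0.001, 0.862, 0.507], [-1.0, -0.003, 0.003]]
force: [0.7, 0.3, -2.9]
opening: 0.433
```

Emit:
send_rows(fingers=[0,0,0,0,0,0,0,0,0,0], dp=[[-1,20,5],[-3,55,10],[-5,90,10],[-7,125,10],[-9,160,10],[-11,195,10],[-13,230,10],[-15,260,10],[-17,278,10],[-18,284,10]], turn=[[0,0,0],[0,0,0],[0,0,0],[0,0,0],[0,0,0],[0,0,0],[0,0,0],[0,0,0],[0,0,0],[0,0,0]])

```text
time_s: 4.12
position: [0.5298, -0.0573, 0.2087]
tcp_rot: [[-0.002, -0.51, 0.86], [0.002, 0.86, 0.51], [-1.0, 0.002, -0.0]]
force: [-0.7, 0.5, -2.2]
opening: 0.43
```

```bash
python3 - <<'E'
from h import *
a=cap('side','s2')['img'];b=cap('top','t2')['img']
cv2.imwrite('pics/v3.png',cv2.resize(np.hstack([a[80:280,230:430],b[130:330,240:440]]),None,fx=2,fy=2))
print(bot.read_state()['position'])
E
```

```text
[ 0.53112102 -0.05991706  0.20924846]
```

View pics/v3.png

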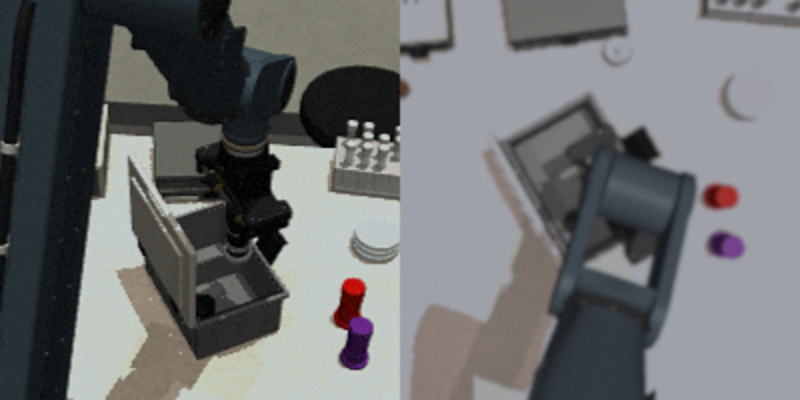

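The tube hangs upright over the front half of the wide bay, and the arm is clear of the lid.

Emit:
send_rows(fingers=[0,0,0,0,0,0,0,0,0,0], dp=[[2,-1,-20],[2,-1,-50],[2,-1,-80],[2,-1,-105],[2,-1,-125],[2,-1,-133],[2,-1,-138],[2,-1,-141],[2,-1,-142],[2,-1,-142]], turn=[[0,0,0],[0,0,0],[0,0,0],[0,0,0],[0,0,0],[0,0,0],[0,0,0],[0,0,0],[0,0,0],[0,0,0]])

```text
time_s: 5.05
position: [0.5339, -0.0615, 0.068]
tcp_rot: [[0.002, -0.509, 0.861], [-0.001, 0.861, 0.509], [-1.0, -0.002, 0.002]]
force: [-0.0, -0.6, -1.6]
opening: 0.429
```

Emit:
send_rows(fingers=[0,0,0,0,0,0], dp=[[0,0,-1],[0,0,-2],[0,0,-3],[0,0,-3],[0,0,-3],[0,0,-3]], turn=[[0,0,0],[0,0,0],[0,0,0],[0,0,0],[0,0,0],[0,0,0]])

```text
time_s: 5.55
position: [0.5344, -0.0616, 0.0655]
tcp_rot: [[0.004, -0.509, 0.86], [-0.001, 0.86, 0.509], [-1.0, -0.003, 0.002]]
force: [0.6, 0.2, -0.1]
opening: 0.424
```

Emit:
send_rows(fingers=[0.65,0.65,0.65,0.65,0.65,0.65,0.65,0.65,0.65,0.65], dp=[[0,0,0],[0,0,0],[0,0,0],[0,0,0],[0,0,0],[0,0,20],[0,0,50],[0,0,85],[0,0,120],[0,0,150]], turn=[[0,0,0],[0,0,0],[0,0,0],[0,0,0],[0,0,0],[0,0,0],[0,0,0],[0,0,0],[0,0,0],[0,0,0]])

```text
time_s: 6.38
position: [0.5344, -0.0616, 0.2175]
tcp_rot: [[0.005, -0.509, 0.86], [-0.002, 0.86, 0.509], [-1.0, -0.004, 0.003]]
force: [0.2, -1.0, 0.0]
opening: 0.648
```

Emit:
send_rows(fingers=[1,1,1,1,1,1,1,1,1,1], dp=[[0,0,40],[0,0,80],[0,0,120],[0,0,140],[10,40,140],[12,80,140],[14,120,140],[15,160,140],[16,200,140],[17,240,140]], turn=[[0,0,0],[0,0,0],[0,0,0],[0,0,0],[0,0,0],[0,0,0.1],[0,0,0.2],[0,0,0.3],[0,0,0.4],[0,0,0.5]])

```text
time_s: 7.22
position: [0.5509, 0.1802, 0.3575]
tcp_rot: [[0.004, -0.862, 0.507], [0.001, 0.507, 0.862], [-1.0, -0.004, 0.003]]
force: [1.0, -0.0, -0.5]
opening: 0.998
```

Emit:
send_rows(fingers=[1,1,1,1,1,1,1,1,1,1], dp=[[2,40,0],[2,80,0],[2,120,0],[2,150,-10],[2,170,-30],[2,180,-70],[2,184,-110],[2,185,-150],[2,185,-180],[2,185,-200]], turn=[[0,0,0.1],[0,0,0.2],[0,0,0.3],[0,0,0.4],[0,0,0.44],[0,0,0.44],[0,0,0.44],[0,0,0.44],[0,0,0.44],[0,0,0.44]])

```text
time_s: 8.05
position: [0.5502, 0.3644, 0.153]
tcp_rot: [[-0.003, -0.996, 0.091], [-0.0, 0.091, 0.996], [-1.0, 0.003, -0.001]]
force: [-0.1, 0.2, 0.3]
opening: 1.002
```

```bash
python3 - <<'E'
from h import *
a=cap('side','s3')['img'];b=cap('top','t3')['img']
cv2.imwrite('pics/v4.png',cv2.resize(np.hstack([a[80:280,180:380],b[130:330,190:390]]),None,fx=2,fy=2))
print(bot.read_state()['position'],bot.read_state()['tcp_rot'])
E
```

```text
[0.54947917 0.36378396 0.15248615] [[-0.00597378 -0.99580931  0.09125861]
 [-0.00187259  0.09127122  0.99582431]
 [-0.9999804   0.00577794 -0.00240997]]
```

View pics/v4.png

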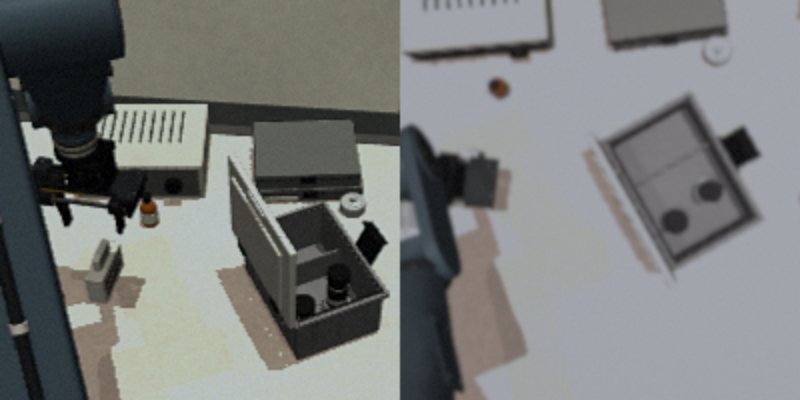

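The tube stands upright beside the canister, and the jaws are above the cartridge tab.

Emit:
send_rows(fingers=[1,1,1,1,0,0,0,0,0,0], dp=[[4,0,-35],[4,0,-65],[4,0,-84],[4,0,-85],[4,0,-85],[4,0,-85],[4,0,-85],[4,0,-85],[4,0,-85],[4,0,-85]], turn=[[0,0,0],[0,0,0],[0,0,0],[0,0,0],[0,0,0],[0,0,0],[0,0,0],[0,0,0],[0,0,0],[0,0,0]])

```text
time_s: 8.98
position: [0.554, 0.364, 0.0686]
tcp_rot: [[-0.004, -0.996, 0.091], [-0.001, 0.091, 0.996], [-1.0, 0.004, -0.002]]
force: [0.6, 0.7, -0.6]
opening: 0.631
```

Emit:
send_rows(fingers=[0,0,0,0,0,0,0,0], dp=[[0,0,0],[0,0,0],[0,0,0],[0,0,0],[0,0,0],[0,0,0],[0,0,0],[0,0,0]], turn=[[0,0,0],[0,0,0],[0,0,0],[0,0,0],[0,0,0],[0,0,0],[0,0,0],[0,0,0]])

```text
time_s: 9.65
position: [0.5538, 0.364, 0.0684]
tcp_rot: [[-0.005, -0.996, 0.091], [-0.001, 0.091, 0.996], [-1.0, 0.005, -0.002]]
force: [0.3, 0.3, -1.4]
opening: 0.162
```

Emit:
send_rows(fingers=[0,0,0,0,0,0,0,0,0,0], dp=[[0,0,10],[0,0,30],[0,0,65],[0,0,105],[0,0,145],[0,0,185],[0,0,225],[0,0,265],[0,0,300],[0,0,330]], turn=[[0,0,0],[0,0,0],[0,0,0],[0,0,0],[0,0,0],[0,0,0],[0,0,0],[0,0,0],[0,0,0],[0,0,0]])

```text
time_s: 10.48
position: [0.5535, 0.3639, 0.4024]
tcp_rot: [[-0.002, -0.996, 0.091], [-0.0, 0.091, 0.996], [-1.0, 0.002, -0.0]]
force: [1.4, -0.6, -2.1]
opening: 0.158
```

Emit:
send_rows(fingers=[0,0,0,0,0,0,0,0,0,0], dp=[[5,-20,0],[12,-55,0],[19,-90,0],[26,-125,0],[33,-160,0],[40,-195,0],[47,-230,0],[54,-265,0],[60,-300,0],[63,-330,0]], turn=[[0,0,-0.05],[0,0,-0.15],[0,0,-0.26],[0,0,-0.37],[0,0,-0.48],[0,0,-0.59],[0,0,-0.7],[0,0,-0.8],[0,0,-0.88],[0,0,-0.93]])

```text
time_s: 11.32
position: [0.6163, 0.0314, 0.4026]
tcp_rot: [[-0.001, -0.518, 0.855], [0.001, 0.855, 0.518], [-1.0, 0.001, -0.001]]
force: [0.5, 0.1, -2.5]
opening: 0.16
```

Emit:
send_rows(fingers=[0,0,0,0,0,0,0], dp=[[1,-10,0],[2,-16,0],[2,-16,-40],[2,-16,-80],[2,-16,-110],[2,-16,-130],[2,-16,-130]], turn=[[0,0,-0.01],[0,0,-0.016],[0,0,-0.016],[0,0,-0.016],[0,0,-0.016],[0,0,-0.016],[0,0,-0.016]])

```text
time_s: 11.9
position: [0.6143, 0.0175, 0.2673]
tcp_rot: [[-0.013, -0.506, 0.862], [0.003, 0.862, 0.506], [-1.0, 0.01, -0.01]]
force: [-0.9, 0.3, -1.8]
opening: 0.16
```

```bash
python3 - <<'E'
from h import *
a=cap('side','s4')['img'];b=cap('top','t4')['img']
cv2.imwrite('pics/v5.png',cv2.resize(np.hstack([a[80:280,230:430],b[130:330,240:440]]),None,fx=2,fy=2))
print(bot.read_state()['position'],bot.read_state()['tcp_rot'])
E
```

```text
[0.61812118 0.01664188 0.27266283] [[-0.00244497 -0.50597     0.86254761]
 [ 0.00150879  0.86254734  0.50597412]
 [-0.99999587  0.0025385  -0.0013455 ]]
```

View pics/v5.png

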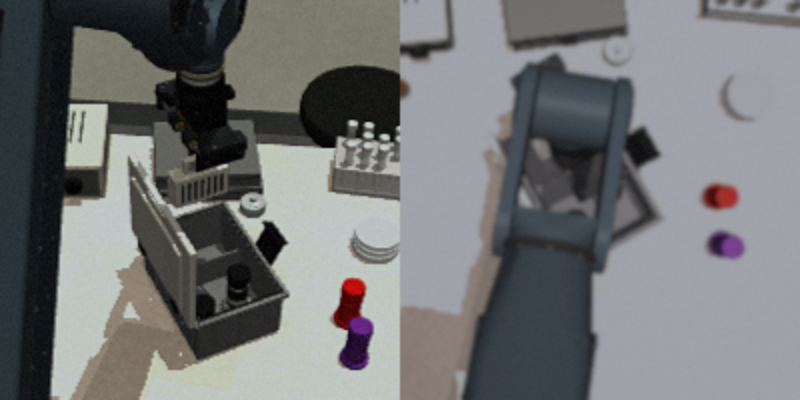

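```bash
python3 - <<'E'
from h import *
an=np.deg2rad(120.6);R=np.array([[np.cos(an),-np.sin(an)],[np.sin(an),np.cos(an)]]);o=np.array([.552,-.013])
for f in('s4','t4'):
    X=cloud(pickle.load(open(f+'.pkl','rb'))).reshape(-1,3);B=np.c_[(X[:,:2]-o)@R,X[:,2]]
    for x0 in(0,.04,.06,.08,.1,.12,.15):
        r=[]
        for y0 in(-.15,-.1,-.05,0,.05,.1,.15):
            q=(abs(B[:,0]-x0)<.02)&(abs(B[:,1]-y0)<.025)&(B[:,2]>.31)
            z=np.sort(B[q,2]);r.append((round(float(z[1]),3),round(float(z[-1]),3),len(z)) if len(z)>3 else None)
        print(f,x0,r)
E
```

```text
s4 0 [(0.34, 0.386, 81), (0.344, 0.612, 84), (0.354, 0.613, 472), (0.34, 0.641, 454), (0.373, 0.647, 94), None, None]
s4 0.04 [(0.341, 0.384, 51), (0.343, 0.45, 60), (0.344, 0.475, 125), (0.342, 0.44, 77), (0.578, 0.654, 157), (0.588, 0.643, 107), None]
s4 0.06 [None, None, None, None, (0.579, 0.654, 72), (0.585, 0.717, 174), None]
s4 0.08 [None, None, None, None, (0.572, 0.599, 78), (0.586, 0.726, 129), (0.659, 0.73, 53)]
s4 0.1 [None, None, None, None, (0.572, 0.609, 111), (0.601, 0.726, 95), (0.652, 0.737, 141)]
s4 0.12 [None, None, None, (0.588, 0.597, 7), (0.573, 0.624, 69), (0.611, 0.657, 67), (0.652, 0.738, 163)]
s4 0.15 [None, None, None, None, None, (0.631, 0.677, 53), (0.663, 0.708, 63)]
t4 0 [(0.38, 0.605, 37), (0.569, 0.618, 408), (0.425, 0.615, 557), (0.356, 0.643, 513), (0.383, 0.652, 84), None, None]
t4 0.04 [(0.364, 0.384, 20), (0.567, 0.629, 281), (0.357, 0.635, 285), (0.355, 1.35, 1154), (0.572, 0.664, 475), (0.623, 0.647, 31), None]
t4 0.06 [None, (0.584, 0.629, 75), (0.552, 0.644, 248), (0.646, 1.35, 1214), (0.629, 0.688, 590), (0.623, 0.694, 174), None]
t4 0.08 [None, None, (0.562, 0.647, 227), (0.57, 0.67, 387), (0.654, 0.702, 647), (0.649, 0.727, 500), (0.709, 0.729, 39)]
t4 0.1 [None, None, (0.621, 0.647, 75), (0.57, 0.67, 486), (0.662, 0.715, 688), (0.679, 0.742, 771), (0.709, 0.754, 265)]
t4 0.12 [None, None, None, (0.623, 0.664, 280), (0.646, 0.723, 685), (0.705, 0.756, 856), (0.719, 0.784, 697)]
t4 0.15 [None, None, None, (0.623, 0.634, 7), (0.649, 0.729, 449), (0.721, 0.775, 932), (0.752, 0.828, 1178)]
```

The yoke's underside over the lid is at about 0.55 m, so it ends near 0.36 m, above the 0.285 m lid. Descending is safe.

Emit:
send_rows(fingers=[0,0,0,0,0,0,0,0,0,0], dp=[[0,0,-25],[0,0,-60],[0,0,-95],[0,0,-130],[0,0,-155],[0,0,-172],[0,0,-182],[0,0,-188],[0,0,-192],[0,0,-193]], turn=[[0,0,0],[0,0,0],[0,0,0],[0,0,0],[0,0,0],[0,0,0],[0,0,0],[0,0,0],[0,0,0],[0,0,0]])

```text
time_s: 12.83
position: [0.6195, 0.0167, 0.0808]
tcp_rot: [[0.0, -0.506, 0.862], [0.001, 0.862, 0.506], [-1.0, 0.001, 0.001]]
force: [0.0, 1.4, -1.2]
opening: 0.161
```

Emit:
send_rows(fingers=[0,0,0,0,0,0], dp=[[0,0,-1],[0,0,-2],[0,0,-3],[0,0,-3],[0,0,-3],[0,0,-3]], turn=[[0,0,0],[0,0,0],[0,0,0],[0,0,0],[0,0,0],[0,0,0]])

```text
time_s: 13.33
position: [0.6196, 0.0166, 0.0781]
tcp_rot: [[0.001, -0.506, 0.862], [0.001, 0.862, 0.506], [-1.0, 0.001, 0.001]]
force: [1.1, -0.7, -1.9]
opening: 0.159
```

Emit:
send_rows(fingers=[0,0,0,0,0], dp=[[0,0,-1],[0,0,-2],[0,0,-2],[0,0,-2],[0,0,-2]], turn=[[0,0,0],[0,0,0],[0,0,0],[0,0,0],[0,0,0]])

```text
time_s: 13.75
position: [0.6199, 0.0165, 0.0764]
tcp_rot: [[0.001, -0.506, 0.862], [0.001, 0.862, 0.506], [-1.0, 0.0, 0.002]]
force: [0.1, 0.3, 2.2]
opening: 0.158
```

Touched down: force went from -1.9 to +2.2 N at z 0.0764. I'll release with a partial opening.

Emit:
send_rows(fingers=[0.4,0.4,0.4,0.4,0.4,0.4,0.4,0.4,0.4,0.4], dp=[[0,0,0],[0,0,0],[0,0,0],[0,0,0],[0,0,0],[0,0,20],[0,0,50],[0,0,85],[0,0,120],[0,0,150]], turn=[[0,0,0],[0,0,0],[0,0,0],[0,0,0],[0,0,0],[0,0,0],[0,0,0],[0,0,0],[0,0,0],[0,0,0]])

```text
time_s: 14.58
position: [0.6201, 0.0165, 0.2286]
tcp_rot: [[0.003, -0.506, 0.862], [0.001, 0.862, 0.506], [-1.0, -0.001, 0.003]]
force: [0.4, -1.1, 0.9]
opening: 0.4
```

Emit:
send_rows(fingers=[0,0,0,0,0,0,0,0,0,0], dp=[[0,0,40],[0,0,80],[0,0,120],[0,0,140],[-30,20,140],[-60,40,140],[-90,60,140],[-120,80,140],[-140,95,140],[-142,98,140]], turn=[[0,0,0],[0,0,0],[0,0,0],[0,0,0],[0,0,0],[0,0,0],[0,0,0],[0,0,0],[0,0,0],[0,0,0]])

```text
time_s: 15.42
position: [0.4735, 0.1168, 0.3688]
tcp_rot: [[-0.0, -0.509, 0.861], [0.002, 0.861, 0.509], [-1.0, 0.002, 0.001]]
force: [0.9, 0.0, 0.4]
opening: 0.006
```

```bash
python3 - <<'E'
from h import *
a=cap('side','s5')['img'];b=cap('top','t5')['img']
cv2.imwrite('pics/v6.png',cv2.resize(np.hstack([a[80:280,230:430],b[130:330,240:440]]),None,fx=2,fy=2))
print(bot.read_state()['position'],bot.read_state()['tcp_rot'])
E
```

```text
[0.47751283 0.11513319 0.36908235] [[ 3.92845782e-03 -5.07765994e-01  8.61486078e-01]
 [ 5.44085151e-04  8.61493683e-01  5.07767996e-01]
 [-9.99992136e-01 -1.52602337e-03  3.66060954e-03]]
```

View pics/v6.png

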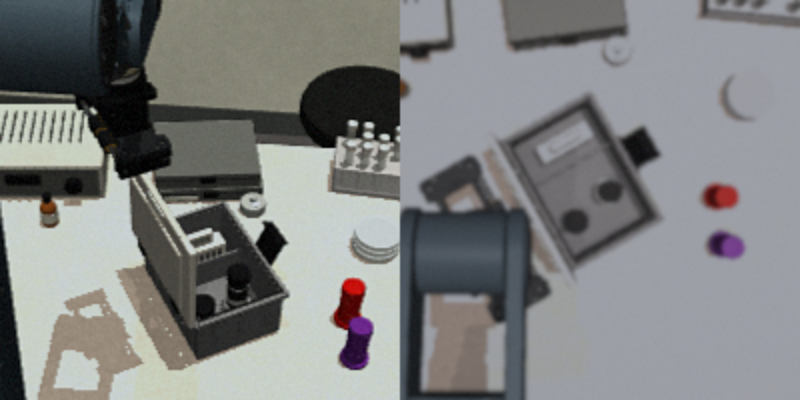

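Emit:
send_rows(fingers=[0,0,0,0,0,0], dp=[[0,0,-35],[0,0,-70],[0,0,-105],[0,0,-124],[0,0,-124],[0,0,-124]], turn=[[0,0,0],[0,0,0],[0,0,0],[0,0,0],[0,0,0],[0,0,0]])

```text
time_s: 16.02
position: [0.4785, 0.1144, 0.2443]
tcp_rot: [[0.002, -0.507, 0.862], [0.0, 0.862, 0.507], [-1.0, -0.001, 0.002]]
force: [0.9, -0.2, 0.4]
opening: 0.005
```

```bash
cat > arc.py <<'E'
from h import *
an=np.deg2rad(120.6);R=np.array([[np.cos(an),-np.sin(an)],[np.sin(an),np.cos(an)]]);o=np.array([.552,-.013])
p=bot.read_state()['position'];print(p, R.T@(p[:2]-o))
for th in np.arange(1.65,-.01,-.075):
    t=max(th,0);r=.135
    x=.088-r*np.cos(t)+.018*np.sin(t)+.0095;z=.107+r*np.sin(t)+.018*np.cos(t)
    w=o+R@np.array([x,0]);print(round(th,3),((np.r_[w,z]-p)*1000).round(0))
E
python3 arc.py
```

```text
[0.47846227 0.11435597 0.2442514 ] [ 0.14705439 -0.00153245]
1.65 [  9. -19.  -4.]
1.575 [ 14. -27.  -2.]
1.5 [ 20. -36.  -1.]
1.425 [ 25. -45.  -1.]
1.35 [ 30. -54.  -2.]
1.275 [ 35. -62.  -3.]
1.2 [ 40. -71.  -5.]
1.125 [ 45. -80.  -8.]
1.05 [ 50. -88. -11.]
0.975 [ 55. -96. -15.]
0.9 [  59. -104.  -20.]
0.825 [  64. -111.  -26.]
0.75 [  68. -118.  -32.]
0.675 [  72. -124.  -39.]
0.6 [  75. -131.  -46.]
0.525 [  79. -136.  -54.]
0.45 [  82. -141.  -62.]
0.375 [  84. -146.  -71.]
0.3 [  87. -150.  -80.]
0.225 [  89. -153.  -90.]
0.15 [  90. -156.  -99.]
0.075 [  92. -158. -109.]
0.0 [  93. -160. -119.]
```

Emit:
send_rows(fingers=[0,0,0,0,0,0,0,0,0,0], dp=[[7,-12,-2],[11,-20,-2],[15,-28,-2],[20,-36,-1],[25,-45,-1],[30,-54,-2],[35,-62,-3],[40,-71,-5],[45,-80,-8],[50,-88,-11]], turn=[[0,0,0],[0,0,0],[0,0,0],[0,0,0],[0,0,0],[0,0,0],[0,0,0],[0,0,0],[0,0,0],[0,0,0]])

```text
time_s: 16.85
position: [0.5289, 0.0253, 0.2329]
tcp_rot: [[0.002, -0.507, 0.862], [0.0, 0.862, 0.507], [-1.0, -0.001, 0.002]]
force: [-0.1, 2.5, -0.0]
opening: 0.004
```

```bash
python3 arc.py|sed '2,10d'; python3 - <<'E'
from h import *
a=cap('side','s6')['img']
cv2.imwrite('pics/v7.png',cv2.resize(a[80:280,230:430],None,fx=2,fy=2))
E
```

```text
[0.52886483 0.02525129 0.23289903] [0.04470125 0.00044192]
0.975 [ 4. -7. -4.]
0.9 [  9. -14.  -9.]
0.825 [ 13. -22. -15.]
0.75 [ 18. -29. -21.]
0.675 [ 21. -35. -27.]
0.6 [ 25. -41. -35.]
0.525 [ 28. -47. -43.]
0.45 [ 31. -52. -51.]
0.375 [ 34. -57. -60.]
0.3 [ 36. -61. -69.]
0.225 [ 38. -64. -78.]
0.15 [ 40. -67. -88.]
0.075 [ 41. -69. -98.]
0.0 [  42.  -71. -108.]
```

View pics/v7.png

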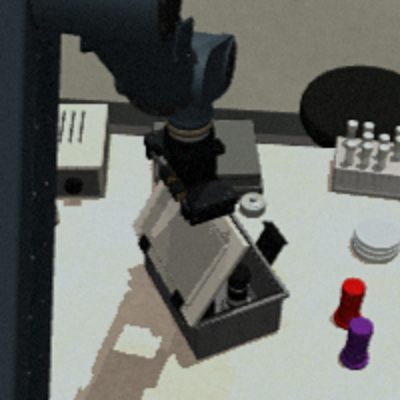

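The lid follows the finger (about 60° open), and the force is 2.5 N.

Emit:
send_rows(fingers=[0,0,0,0,0,0,0,0,0,0], dp=[[4,-7,-4],[9,-14,-9],[13,-22,-15],[18,-29,-21],[21,-35,-27],[25,-41,-35],[28,-47,-43],[31,-52,-51],[33,-55,-56],[35,-58,-61]], turn=[[0,0,0],[0,0,0],[0,0,0],[0,0,0],[0,0,0],[0,0,0],[0,0,0],[0,0,0],[0,0,0],[0,0,0]])

```text
time_s: 17.73
position: [0.5647, -0.0347, 0.1704]
tcp_rot: [[0.001, -0.506, 0.863], [-0.001, 0.863, 0.506], [-1.0, -0.002, 0.0]]
force: [-0.7, 0.8, 1.2]
opening: 0.004
```

```bash
python3 arc.py|sed '2,18d'
```

```text
[ 0.56472401 -0.03471184  0.1703533 ] [-0.02516534  0.00010014]
0.375 [-2.  3.  3.]
0.3 [ 1. -1. -6.]
0.225 [  3.  -4. -16.]
0.15 [  4.  -7. -25.]
0.075 [  5.  -9. -35.]
0.0 [  6. -11. -45.]
```

Emit:
send_rows(fingers=[0,0,0,0,0,0,0,0,0,0], dp=[[1,-1,-5],[2,-3,-10],[3,-4,-15],[4,-6,-20],[4,-7,-25],[5,-8,-30],[5,-9,-34],[6,-10,-38],[6,-11,-42],[6,-11,-44]], turn=[[0,0,0],[0,0,0],[0,0,0],[0,0,0],[0,0,0],[0,0,0],[0,0,0],[0,0,0],[0,0,0],[0,0,0]])

```text
time_s: 18.57
position: [0.5706, -0.0459, 0.1257]
tcp_rot: [[0.001, -0.506, 0.863], [-0.002, 0.863, 0.506], [-1.0, -0.002, -0.0]]
force: [-0.5, -0.2, 1.1]
opening: 0.003
```

Emit:
send_rows(fingers=[0,0,0,0,0], dp=[[0,0,-1],[0,0,-2],[0,0,-3],[0,0,-4],[0,0,-4]], turn=[[0,0,0],[0,0,0],[0,0,0],[0,0,0],[0,0,0]])

```text
time_s: 18.98
position: [0.5707, -0.0459, 0.1252]
tcp_rot: [[0.002, -0.506, 0.862], [-0.002, 0.862, 0.506], [-1.0, -0.003, 0.0]]
force: [-6.2, 1.5, 21.8]
opening: 0.008
```

The lid is shut: the panel is at 0.1252 m and 22 N meets a hard stop. I'll retreat up and move to the front of the clip.

Emit:
send_rows(fingers=[0,0,0,0,0,0,0,0,0,0], dp=[[0,0,20],[0,0,55],[0,0,80],[15,-25,80],[30,-55,80],[50,-85,80],[65,-110,80],[75,-127,80],[75,-127,80],[75,-127,80]], turn=[[0,0,0],[0,0,0],[0,0,0],[0,0,0],[0,0,0],[0,0,0],[0,0,0],[0,0,0],[0,0,0],[0,0,0]])

```text
time_s: 19.82
position: [0.6453, -0.1735, 0.2045]
tcp_rot: [[0.001, -0.505, 0.863], [-0.001, 0.863, 0.505], [-1.0, -0.002, -0.0]]
force: [-0.7, 0.5, -1.4]
opening: 0.003
```

```bash
python3 - <<'E'
from h import *
a=cap('side','s7')['img'];t=cap('top','t7');b=t['img']
cv2.imwrite('pics/v8.png',cv2.resize(np.hstack([a[80:280,230:430],b[130:330,240:440]]),None,fx=2,fy=2))
an=np.deg2rad(120.6);R=np.array([[np.cos(an),-np.sin(an)],[np.sin(an),np.cos(an)]]);o=np.array([.552,-.013])
for f in('s7','t7'):
    X=cloud(pickle.load(open(f+'.pkl','rb'))).reshape(-1,3);B=np.c_[(X[:,:2]-o)@R,X[:,2]]
    q=(B[:,0]>-.085)&(B[:,0]<-.068)&(abs(B[:,1])<.1)&(B[:,2]<.15)&(B[:,2]>.09);print('edge z',q.sum(),np.median(B[q,2]) if q.sum() else None)
    q=(B[:,0]<-.098)&(B[:,0]>-.15)&(abs(B[:,1])<.045)&(B[:,2]>.09)&(B[:,2]<.15);print('clip',q.sum(),B[q].min(0) if q.sum() else '',B[q].max(0) if q.sum() else '')
p=bot.read_state();print(p['position'],R.T@(p['position'][:2]-o),p['force'])
E
```

```text
edge z 214 0.12026573200188728
clip 135 [-0.13904882 -0.03287722  0.09004326] [-0.11008577  0.03153394  0.1305656 ]
edge z 263 0.11869851981608992
clip 133 [-0.13632859 -0.02696523  0.09023013] [-0.10956671  0.03232696  0.12813963]
[ 0.64456766 -0.17171548  0.20465563] [-0.18373386  0.00111588] [-0.69891483  0.50119583  0.34164493]
```

View pics/v8.png

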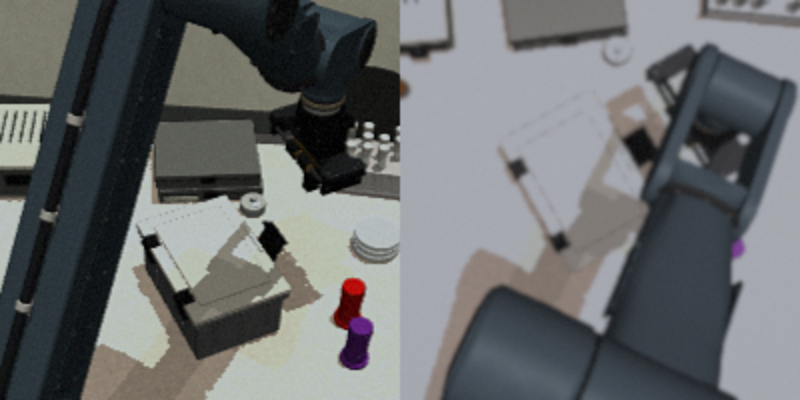

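Emit:
send_rows(fingers=[0,0,0,0,0,0,0,0,0,0], dp=[[0,0,-35],[0,0,-70],[0,0,-100],[0,0,-103],[0,0,-103],[-8,14,-103],[-14,24,-103],[-19,32,-103],[-22,37,-103],[-25,42,-103]], turn=[[0,0,0],[0,0,0],[0,0,0],[0,0,0],[0,0,0],[0,0,0],[0,0,0],[0,0,0],[0,0,0],[0,0,0]])

```text
time_s: 20.75
position: [0.6213, -0.1301, 0.104]
tcp_rot: [[0.005, -0.507, 0.862], [-0.004, 0.862, 0.507], [-1.0, -0.006, 0.003]]
force: [0.9, -0.6, 0.9]
opening: 0.006
```

Emit:
send_rows(fingers=[0,0,0,0,0,0,0,0], dp=[[-2,3,-1],[-3,6,-1],[-5,9,-1],[-7,12,-1],[-8,14,-1],[-10,17,-1],[-11,18,-1],[-11,18,-1]], turn=[[0,0,0],[0,0,0],[0,0,0],[0,0,0],[0,0,0],[0,0,0],[0,0,0],[0,0,0]])

```text
time_s: 21.42
position: [0.6105, -0.1123, 0.1029]
tcp_rot: [[0.006, -0.507, 0.862], [-0.004, 0.862, 0.508], [-1.0, -0.007, 0.003]]
force: [1.1, -2.0, -0.6]
opening: 0.008
```

Emit:
send_rows(fingers=[0,0,0,0,0,0,0,0,0,0], dp=[[0,0,0],[5,-8,0],[15,-26,0],[25,-43,0],[25,-43,20],[25,-43,50],[25,-43,85],[25,-43,120],[25,-43,150],[25,-43,150]], turn=[[0,0,0],[0,0,0],[0,0,0],[0,0,0],[0,0,0],[0,0,0],[0,0,0],[0,0,0],[0,0,0],[0,0,0]])

```text
time_s: 22.25
position: [0.6396, -0.1575, 0.2609]
tcp_rot: [[0.019, -0.507, 0.862], [-0.01, 0.862, 0.507], [-1.0, -0.018, 0.011]]
force: [0.8, -0.9, 0.6]
opening: 0.007
```

```bash
python3 - <<'E'
from h import *
a=cap('side','s8')['img'];t=cap('top','t8');b=t['img']
cv2.imwrite('pics/v9.png',cv2.resize(np.hstack([a[130:280,240:390],b[150:300,260:410]]),None,fx=2.6,fy=2.6))
an=np.deg2rad(120.6);R=np.array([[np.cos(an),-np.sin(an)],[np.sin(an),np.cos(an)]]);o=np.array([.552,-.013])
for f in('s8','t8'):
    X=cloud(pickle.load(open(f+'.pkl','rb'))).reshape(-1,3);B=np.c_[(X[:,:2]-o)@R,X[:,2]]
    q=(B[:,0]>-.085)&(B[:,0]<-.068)&(abs(B[:,1])<.1)&(B[:,2]<.15)&(B[:,2]>.09);print('edge z',q.sum(),np.median(B[q,2]) if q.sum() else None)
    q=(B[:,0]<-.09)&(B[:,0]>-.15)&(abs(B[:,1])<.045)&(B[:,2]>.105)&(B[:,2]<.15);print('clip',q.sum(),B[q].min(0) if q.sum() else '',B[q].max(0) if q.sum() else '')
E
```

```text
edge z 213 0.12018426084207467
clip 64 [-0.10910134 -0.03128267  0.11137985] [-0.09077439  0.03427136  0.13313354]
edge z 237 0.11883763414368786
clip 77 [-0.10424134 -0.02735563  0.12018606] [-0.09012232  0.03213099  0.13226112]
```

View pics/v9.png

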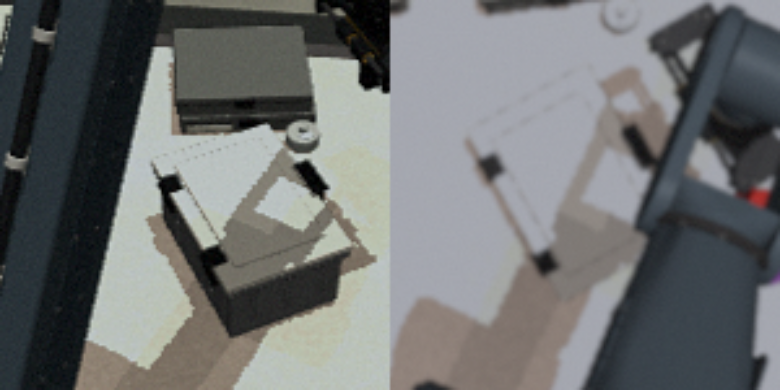

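The clip is snapped: its lip is at -105 mm, as expected when shut. The lid's top face is at 0.119 m and the arm is clear. I'll let it settle, then hand in.

Emit:
send_rows(fingers=[0,0,0,0], dp=[[0,0,10],[0,0,10],[0,0,10],[0,0,10]], turn=[[0,0,0],[0,0,0],[0,0,0],[0,0,0]])

```text
time_s: 22.68
position: [0.6359, -0.156, 0.2637]
tcp_rot: [[0.007, -0.507, 0.862], [-0.005, 0.862, 0.507], [-1.0, -0.008, 0.004]]
force: [0.4, 0.3, 0.6]
opening: 0.002
```

```bash
python3 - <<'E'
from h import *
s=bot.read_state();print(s['force'],s['time_s']);print(bot.hand_in())
E
```

```text
[0.43168519 0.25378991 0.60231591] 22.6833
the job is handed in; nothing more can be done
None
```

I put the tube upright in the wide bay beside the canister and the cartridge upright in the narrow bay. Then I pushed the lid shut and snapped the clip over it. The job was handed in at 22.7 s of the 72 s allowed, and the hand-in reports no verdict.

- **Contents:** with the lid still open, the pictures showed the tube and cartridge standing in their bays. I couldn't see inside after closing it.
- **Lid:** the top of its edge measured 119–120 mm, as expected when shut, and pressing down met a hard stop at about 22 N.
- **Clip:** its lip measured 104–109 mm in front of the box centre, depending on the camera. Fully shut is 105 mm; it started near 136 mm.
- **Arm:** it was clear of everything, with force readings below 1 N.
- **Bystanders:** I saw none move in the pictures, but I didn't re-measure their positions.

No check failed. The two cameras differed by 1–5 mm on the same features.

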